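# Free the pressure scanner sled and run it back off the tap header

## Robot

A 6-joint arm with a two-finger parallel gripper is mounted at the origin on the work surface. World frame = base frame: x ahead of the robot, y to its left, z up, the work surface at z = 0. Lengths are in m, angles in rad, forces in N, time in s.
With the tool pointing down it reaches from about 0.275 to 0.825 m from the base axis. Payload 5.2 kg.
Tool frame: the origin (TCP) lies midway between the tips of the shut fingers; the grasp point (between the pads) lies 19 mm behind it; y points along the fingers, x is the direction in which the jaws open and shut, and the axes are right-handed (so a half turn about y gives the same grasp; the last joint's range is limited). The gripper opens to 93 mm and grips with 3 to 60 N. Pads are 15 mm wide; open, the fingers measure 128 mm over their backs; the gripper's body (75 mm by 188 mm) begins 65 mm behind the grasp point.
Start: joints at [-0.203, 0.259, 1.535, -0, 1.348, -0.203], TCP at [0.55, 0, 0.195] pointing down, gripper open.
Joint ranges: [-3.14, 3.14], [-0.91, 2.08], [0.19, 2.58], [-1.22, 4.36], [0.22, 2.71], [-3.12, 3.12]. Speed limits (rad/s): [2.57, 2.57, 3.14, 3.14, 3.14, 3.14].

## Interface

Orientations are given as a 3x3 rotation matrix whose columns are the frame's x, y, z axes.
In Python, from station import r gives the robot as it stands.
- The arm moves only by the tool send_rows, never from a script. Its argument "rows" is a list of rows, each an object with "travel": the shift along the tool's x, y, z in cm, a list of three; "dr": the turn, a rotation vector about the tool's x, y, z in units of 5 degrees (1.0 is 5 degrees), a list of three. A call has 1 to 12 rows; each row is the pose to reach, as a shift and turn from the pose commanded when the call began, along the tool's axes at that moment; what a row does not reach only later rows make up. A row lasts 1/10 s, in which the tool goes at most 50 mm and 8.59 degrees, less where a joint would pass 70% of its speed; a pose out of reach is approached as far as the arm can. A call with a gripper value outside its range is refused whole. "hand" is the opening, from 0 (shut) to 1 (fully open), set as the call begins (left out, the last holds). The fingers move at their own pace and stop on an object; the grip force is fixed at half the most. Time passes only in rows, so rows that repeat a pose let the fingers close. It gives the time, the measured TCP pose, the force and the opening at its end, in the units of the state.
- r.observe(): the state, without advancing time (a new reading comes with each control period).
- r.read_camera(name): name is "scene" or "side" or "wrist"; returns the picture (384x512x3 uint8, red, green, blue); there is no depth.
- r.get_calibration(name): a dict with "fx", "fy", "cx", "cy" (pixels), "R" (3x3) and "t" (3): a world point X has camera coordinates R X + t; the wrist camera has in their place "hand_eye" (4x4, takes a point from camera to tool coordinates, whose origin is the TCP and whose axes are the tool frame's). Camera axes: x right, y down, z forward; pixel columns grow to the right and rows downward; lengths in m; the calibration is good to about 2 mm. A picture is of the moment at which its call begins: read the wrist's pose just before it. get_calibration takes no time and is no camera call.
- r.finish_job(): hands the job in, once; it reports no verdict.
The state is a dict: "clock": time; "joints": joint angles; "qvel": joint speeds; "joint_efforts": joint torques, N m; "position": TCP position; "orientation": TCP orientation; "contact_force": force on the tool from outside, world axes, zero at the start; "torque": the same for the moment, N m; "finger_gap": finger opening in m.
Only numpy, scipy, OpenCV 4.12 (cv2) and the standard library are available. Lean on these libraries where they do the work, as an engineer would, in place of code of your own. Each camera call takes 0.05 s, during which the arm holds its last target. There are 200 camera calls.

## Task

Clear the scanner off the tap header so that its fittings can be reached. Unlock the sled: pull the plunger's T-handle up, twist it a quarter turn and let it settle in its rest notch, so that the locking pin stays up by itself. Then push the sled along its rails, away from the brass header, fully home against the end stop; leave the plunger parked, and do not disturb the two loose copper tubes or the calipers case.

Things in the scene. Friction and masses are not known exactly. Their poses are not given: they have to be found in the camera images.
- rig: the scanner slide, fixed to the bench: grey bed plate 12 mm thick covering x -75 to 150, y -165 to 165 mm. Origin: on the bench, under the rails' centre line, half-way along. y axis: along the rails, from the brass tap header to the dark steel end stop (y 131 to 151, top 46 mm up); x: across the rails, to the side of the plunger's bracket; z up
- header_top (a point): middle of the top of the brass tap header, the fixed block at the rig's -y end that the sled stands against at first: 100 mm across the rails, 43 mm along them, top 56 mm above the bench; axes as the rig's
- handle (a point): centre of the plunger's plain steel T-handle: flat-sided level bar 60 mm long, 14 wide, 16 high, on a 6.5 mm upright stem. x axis: along the bar (half a turn looks the same); z up. Over rig x 100, y -30 mm. Locked: centre 108 mm above the bench, bar along the rails. Parked: 11 mm higher, bar across the rails. It turns with the handle; a spring pulls it down, 7 N locked to 14 N at full travel
- cam_top (a point): middle of the top, 78 mm above the bench, of the brass cam block under the T-handle, 30 mm square; axes as the rig's. The stem's 5 mm cross pin lies in its deep slot along the rails and leaves it only when pulled up 15 mm; then the handle turns freely either way. Let go within about 20 degrees of a quarter turn, the pin drops and centres itself in the shallow V rest notch across the rails
- plunger (a joint): height (m) of the plunger above its locked place: 0 locked (pin in the hole of the sled's ear; the sled cannot move), 0.011 resting in the notch, 0.015 cross pin just over the cam block's top, 0.019 end of travel. The pin is clear of the sled from 0.008 up
- sled (a joint): travel (m) of the sled along the rails: 0 at the header (locked place), 0.110 against the end stop. It slides with about 4 N of friction and stays where it is left
- push_face (a point): middle of the free upper part of the sled's upright aluminium connector plate, on the face towards the header (facing rig -y), 75 mm above the bench; axes as the rig's. Plate: 100 mm wide across the rails, 8 mm thick, top 94 mm above the bench; below 56 mm the header hides it at first. Behind it on the sled: the cracked dark bakelite scanner housing, 84 by 100 mm, top 80 mm up
- tube_long_center (a point): bystander: loose copper tube of 8 mm bent at a right angle, legs 125 and 75 mm, lying flat; the point is the middle of the rectangle the legs span, 4 mm above the bench
- tube_short_center (a point): bystander: loose copper tube of 8 mm bent at a right angle, legs 95 and 60 mm, lying flat; the point is the middle of the rectangle the legs span, 4 mm above the bench
- calipers_case_center (a point): bystander: shut nickel calipers case, 85 by 235 by 29 mm, lying flat; its centre

How it is judged:
By the outcome, as a careful person would: the job done as asked, in the order asked, and still so for the second after the job is handed in, with the robot touching nothing.
It also fails if it takes over 46 s, if anything falls off the work surface, if the arm or the gripper's body presses on something with over 40 N, if the wrist force passes 120 N, or if a joint passes its speed limit or range.

## Working session

There is one attempt and no reset: what is moved stays moved. The work goes in short steps, Python scripts to look and compute and a tool call to move; the robot and the scene stay as the last step left them, time stands still between calls to the robot, and variables do not carry over. Pictures are saved under pics/ and viewed, about 8 in all and at most 12, crops included, and the job is handed in when it is done.

Besides the shell and the picture viewer there is one more tool, called after ">>>" by a JSON object that holds its "api" and its "payload". send_rows: Moves the arm, as the interface text tells. Its arguments: {"type":"object","properties":{"rows":{"type":"array"},"hand":{"type":"number"}},"required":["rows"]}

```bash
mkdir -p pics
python3 - <<'E'
from station import r
import cv2,json
s=r.observe();print({k:s[k] for k in('clock','position','orientation','finger_gap','contact_force')})
for n in('scene','side','wrist'):
    im=r.read_camera(n);cv2.imwrite(f'pics/{n}0.png',im[:,:,::-1]);print(n,r.get_calibration(n))
E
```

```text
{'clock': 0.0, 'position': array([5.49415740e-01, 1.36692055e-04, 1.94067741e-01]), 'orientation': array([[ 9.99998524e-01, -1.71819591e-03,  3.60506898e-06],
       [-2.98497856e-06,  3.60898656e-04,  9.99999935e-01],
       [-1.71819709e-03, -9.99998459e-01,  3.60892994e-04]]), 'finger_gap': 0.09263995431745987, 'contact_force': array([-0.39055859, -0.7400759 ,  0.62337753])}
scene {'fx': 412.11165933298304, 'fy': 412.11165933298304, 'cx': 251.42603733771017, 'cy': 195.73087216406847, 'R': array([[-0.54343566,  0.8394236 , -0.00675991],
       [ 0.67687915,  0.43341447, -0.59496766],
       [-0.49650005, -0.32790229, -0.80372121]]), 't': array([ 0.29586671, -0.36266804,  1.41007819])}
side {'fx': 418.21441048430125, 'fy': 418.21441048430125, 'cx': 251.6878718392757, 'cy': 190.48242391809822, 'R': array([[ 0.99375417, -0.11077927, -0.01343884],
       [-0.07790529, -0.60249621, -0.79431045],
       [ 0.07989628,  0.79039628, -0.60736341]]), 't': array([-0.55042511,  0.10987273,  1.04961003])}
wrist {'fx': 306.8103089223066, 'fy': 306.8103089223066, 'cx': 256.71112549842644, 'cy': 192.64724799321834, 'hand_eye': array([[ 9.99999799e-01,  2.37032925e-04,  5.87875819e-04,
        -4.42146222e-04],
       [-4.97313021e-04, -2.81658902e-01,  9.59514469e-01,
        -1.90774298e-01],
       [ 3.93016979e-04, -9.59514568e-01, -2.81658727e-01,
         7.87318988e-02],
       [ 0.00000000e+00,  0.00000000e+00,  0.00000000e+00,
         1.00000000e+00]])}
```

View pics/scene0.png

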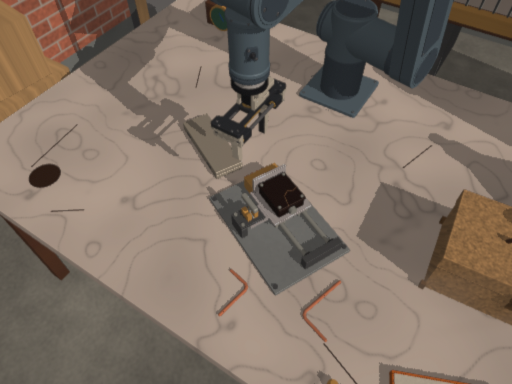

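View pics/side0.png

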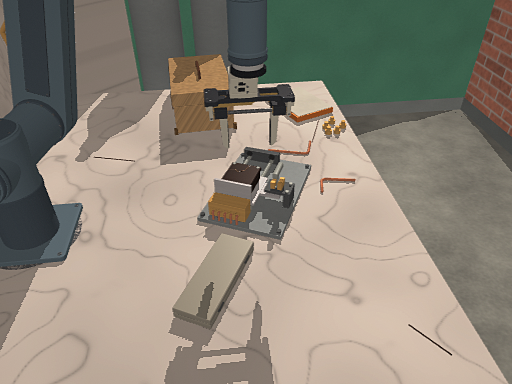

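View pics/wrist0.png

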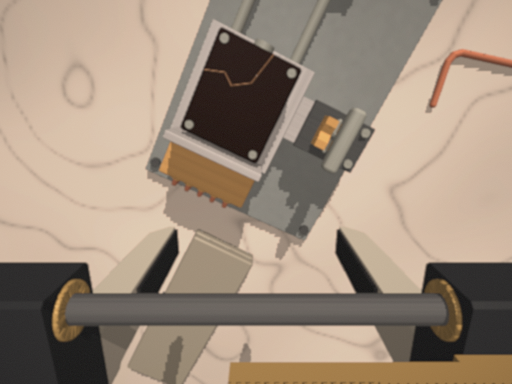

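The wrist view shows the rig: handle bar at about (346,140), cam block (326,133) and connector plate top edge (168,133)-(262,175). I'll enlarge the crops to get exact pixels.

Run:
```python
import cv2
a=cv2.imread('pics/wrist0.png')[0:250,140:400];cv2.imwrite('pics/w0c.png',cv2.resize(a,None,fx=2.4,fy=2.4,interpolation=cv2.INTER_CUBIC))
b=cv2.imread('pics/scene0.png')[155:300,200:360];b=cv2.resize(b,None,fx=3.75,fy=3.75,interpolation=cv2.INTER_CUBIC)
cv2.imwrite('pics/s0c.png',b)
```

```text
(no output)
```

View pics/w0c.png

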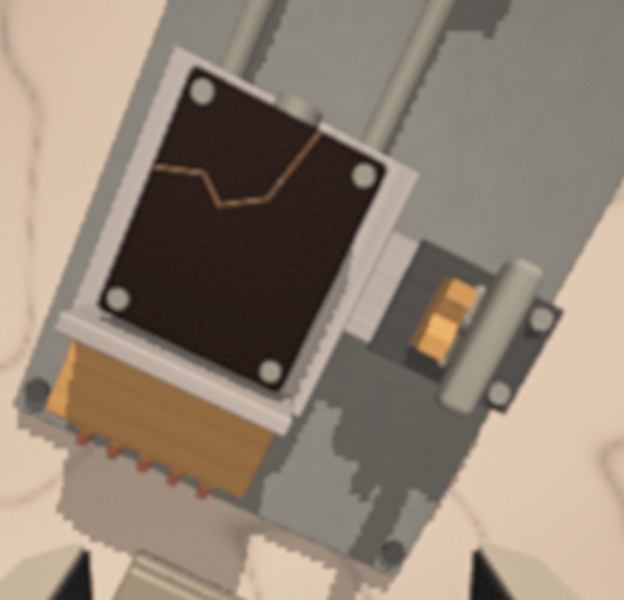

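View pics/s0c.png

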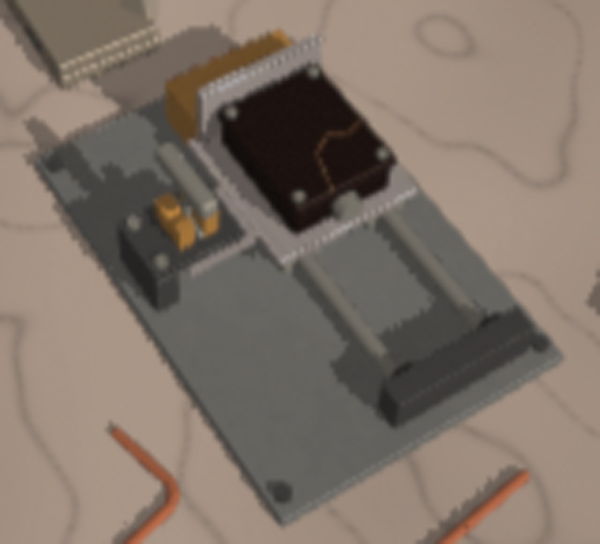

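```bash
cat > h.py <<'E'
import numpy as np
from scipy.optimize import least_squares
from station import r
def wristcam(s):
    H=r.get_calibration('wrist');T=np.eye(4);T[:3,:3]=s['orientation'];T[:3,3]=s['position']
    C=np.linalg.inv(T@H['hand_eye']);return dict(H,R=C[:3,:3],t=C[:3,3])
def proj(c,X):
    p=np.asarray(X)@c['R'].T+c['t'];return np.c_[c['fx']*p[:,0]/p[:,2]+c['cx'],c['fy']*p[:,1]/p[:,2]+c['cy']]
def rig(p,X):
    X=np.asarray(X,float);a=p[2];Q=np.array([[np.cos(a),-np.sin(a),0],[np.sin(a),np.cos(a),0],[0,0,1]]);return X@Q.T+[p[0],p[1],0]
def fit(obs,p0):
    f=lambda p:np.concatenate([(proj(c,rig(p,X))-u).ravel() for c,X,u in obs])
    return least_squares(f,p0,loss='soft_l1')
E
cat > m.py <<'E'
from h import *
s=r.observe();w=wristcam(s);sc=r.get_calibration('scene');sd=r.get_calibration('side')
W=np.array([[388,590],[15,403],[523,268],[460,402],])/2.4+[140,0]
XW=np.array([[150,-165,12],[-75,-165,12],[100,0,108],[100,-60,108]])/1e3
S=np.array([[33,158],[283,523],[563,357],[168,150],[208,203]])/3.75+[200,155]
XS=np.array([[150,-165,12],[150,165,12],[-75,165,12],[100,-60,108],[100,0,108]])/1e3
b=fit([(w,XW,W),(sc,XS,S)],[.57,.2,-.4])
print(b.x,np.degrees(b.x[2]));print(b.fun.reshape(-1,2).round(1))
# triangulate handle centre from two views
uw=W[2:].mean(0);us=S[3:].mean(0)
t=least_squares(lambda X:np.concatenate([proj(w,[X])[0]-uw,proj(sc,[X])[0]-us]),[.6,.2,.1])
print('handle tri',t.x,t.fun,'model',rig(b.x,[[.1,-.03,.108]]))
# housing corners triangulated in the wrist at z=.08
for u in np.array([[100,308],[282,390],[385,168],[195,68]])/2.4+[140,0]:
    X=least_squares(lambda q:proj(w,[[q[0],q[1],.08]])[0]-u,[.55,.2]).x
    print('housing',rig([0,0,-b.x[2]],[[*(X-b.x[:2]),.08]]).round(3))
for u in np.array([[60,315],[290,425]])/2.4+[140,0]:
    X=least_squares(lambda q:proj(w,[[q[0],q[1],.094]])[0]-u,[.55,.2]).x
    print('plate top',rig([0,0,-b.x[2]],[[*(X-b.x[:2]),.094]]).round(3))
E
python3 m.py
```

```text
[ 0.54882111  0.11714356 -0.45089351] -25.834295358354815
[[ 2.3 -5.4]
 [-2.4 -0.1]
 [ 1.7 -2.7]
 [-6.   2.2]
 [-0.5 -0.5]
 [-1.2 -0.6]
 [-0.3 -0.8]
 [-2.1 -0.8]
 [ 0.   2.3]]
handle tri [0.62638992 0.04797142 0.11343741] [-0.09331828 -0.29078141 -0.79839538 -0.26230159] model [[0.62575382 0.04656482 0.108     ]]
housing [[-0.038 -0.088  0.08 ]]
housing [[ 0.043 -0.086  0.08 ]]
housing [[0.041 0.009 0.08 ]]
housing [[-0.039  0.009  0.08 ]]
plate top [[-0.049 -0.095  0.094]]
plate top [[ 0.051 -0.095  0.094]]
```

Both views agree on the handle, at about (0.626, 0.0475) with the rig yawed about -25.8°. I'll hover above it with the jaws across the bar and look again.

>>> {"api": "send_rows", "payload": {"hand": 0.55, "rows": [{"travel":[2.5,0,1.5],"dr":[0,1.3,0]},{"travel":[5,0,3],"dr":[0,2.6,0]},{"travel":[7,0,4.4],"dr":[0,3.9,0]},{"travel":[7.7,0,4.7],"dr":[0,5.17,0]},{"travel":[7.7,0,4.7],"dr":[0,5.17,0]},{"travel":[7.7,0,4.7],"dr":[0,5.17,0]},{"travel":[7.7,0,4.7],"dr":[0,5.17,0]},{"travel":[7.7,0,4.7],"dr":[0,5.17,0]}]}}

```text
clock: 0.95
position: [0.6265, 0.0466, 0.1951]
orientation: [[0.9, -0.0, 0.435], [-0.435, -0.0, 0.9], [0.0, -1.0, -0.0]]
contact_force: [-0.5, -0.0, -0.2]
finger_gap: 0.0515
```

Run:
```python
from h import *
import cv2,pickle
s=r.observe();im=r.read_camera('wrist');cv2.imwrite('pics/w1.png',im[:,:,::-1]);pickle.dump({k:s[k] for k in('position','orientation')},open('w1.pkl','wb'))
print(s['clock'],s['position'],s['orientation'].round(4).tolist(),s['contact_force'],s['finger_gap'])
w=wristcam(s);print(proj(w,[s['position'],rig([0.54882111,0.11714356,-0.45089351],[[.1,-.03,.108]])[0]]))
a=im[120:384,120:400,::-1];cv2.imwrite('pics/w1c.png',cv2.resize(a,None,fx=2.2,fy=2.2,interpolation=cv2.INTER_CUBIC))
```

```text
0.95 [0.62654241 0.0466261  0.1950613 ] [[0.9003, -0.0, 0.4354], [-0.4354, -0.0001, 0.9003], [0.0, -1.0, -0.0001]] [-0.4762984  -0.02937103 -0.20081422] 0.05150727961051644
[[257.32878601 225.01315171]
 [256.37054767 190.00960668]]
```

View pics/w1c.png

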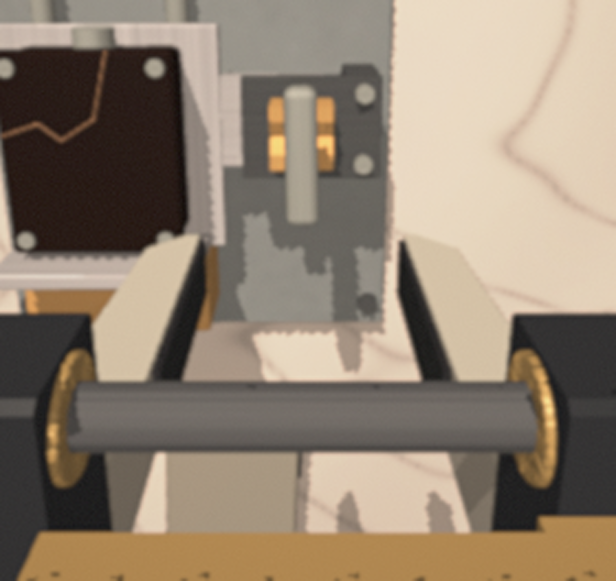

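The bar is centred at about pixel (256.6,190.5), where the model puts it (256.4,190.0), and the yaw is aligned. Next: descend and grip.

>>> {"api": "send_rows", "payload": {"rows": [{"travel":[-0.06,3,0],"dr":[0,0,0]},{"travel":[-0.06,6,0],"dr":[0,0,0]},{"travel":[-0.06,8.5,0],"dr":[0,0,0]},{"travel":[-0.06,10,0],"dr":[0,0,0]},{"travel":[-0.06,10.6,0],"dr":[0,0,0]},{"travel":[-0.06,10.6,0],"dr":[0,0,0]},{"travel":[-0.06,10.6,0],"dr":[0,0,0]}]}}

```text
clock: 1.7
position: [0.6271, 0.0471, 0.09]
orientation: [[0.9, 0.002, 0.436], [-0.436, -0.0, 0.9], [0.002, -1.0, 0.001]]
contact_force: [-0.3, -0.5, 0.2]
finger_gap: 0.051
```

>>> {"api": "send_rows", "payload": {"hand": 0, "rows": [{"travel":[0,0,0],"dr":[0,0,0]},{"travel":[0,0,0],"dr":[0,0,0]},{"travel":[0,0,0],"dr":[0,0,0]},{"travel":[0,0,0],"dr":[0,0,0]},{"travel":[0,0,0],"dr":[0,0,0]},{"travel":[0,0,0],"dr":[0,0,0]},{"travel":[0,0,0],"dr":[0,0,0]},{"travel":[0,0,0],"dr":[0,0,0]}]}}

```text
clock: 2.5
position: [0.6266, 0.0472, 0.0889]
orientation: [[0.9, 0.0, 0.436], [-0.436, -0.0, 0.9], [0.0, -1.0, 0.0]]
contact_force: [0.6, -0.4, 0.9]
finger_gap: 0.0134
```

>>> {"api": "send_rows", "payload": {"rows": [{"travel":[0,-0.4,0],"dr":[0,0,0]},{"travel":[0,-0.8,0],"dr":[0,0,0]},{"travel":[0,-1.2,0],"dr":[0,0,0]},{"travel":[0,-1.5,0],"dr":[0,0,0]},{"travel":[0,-1.7,0],"dr":[0,0,0]},{"travel":[0,-1.7,0],"dr":[0,0,0]},{"travel":[0,-1.7,0],"dr":[0,0,0]},{"travel":[0,-1.7,0],"dr":[0,0,0]}]}}

```text
clock: 3.3
position: [0.6261, 0.0473, 0.1054]
orientation: [[0.9, -0.001, 0.436], [-0.436, 0.0, 0.9], [-0.001, -1.0, -0.0]]
contact_force: [3.9, 0.3, -13.1]
finger_gap: 0.0135
```

The spring reads 13 N at 16.5 mm of lift, so the cross pin is clear. Now the quarter turn.

>>> {"api": "send_rows", "payload": {"rows": [{"travel":[0,0,0],"dr":[0,-1,0]},{"travel":[0,0,0],"dr":[0,-2,0]},{"travel":[0,0,0],"dr":[0,-3,0]},{"travel":[0,0,0],"dr":[0,-4,0]}]}}

```text
clock: 3.7
position: [0.6258, 0.0474, 0.1054]
orientation: [[0.995, -0.002, 0.098], [-0.098, 0.0, 0.995], [-0.002, -1.0, 0.0]]
contact_force: [2.8, 0.2, -12.2]
finger_gap: 0.0135
```

>>> {"api": "send_rows", "payload": {"rows": [{"travel":[0,0,0],"dr":[0,-1.3,0]},{"travel":[0,0,0],"dr":[0,-2.6,0]},{"travel":[0,0,0],"dr":[0,-3.9,0]},{"travel":[0,0,0],"dr":[0,-5.2,0]},{"travel":[0,0,0],"dr":[0,-6.5,0]},{"travel":[0,0,0],"dr":[0,-7.8,0]},{"travel":[0,0,0],"dr":[0,-9.1,0]},{"travel":[0,0,0],"dr":[0,-10.4,0]},{"travel":[0,0,0],"dr":[0,-11.7,0]},{"travel":[0,0,0],"dr":[0,-13,0]},{"travel":[0,0,0],"dr":[0,-14,0]},{"travel":[0,0,0],"dr":[0,-14,0]}]}}

```text
clock: 4.9
position: [0.6247, 0.0469, 0.105]
orientation: [[0.435, -0.004, -0.9], [0.9, -0.001, 0.435], [-0.002, -1.0, 0.003]]
contact_force: [-1.7, -2.7, -12.1]
finger_gap: 0.0132
```

>>> {"api": "send_rows", "payload": {"rows": [{"travel":[0,0.2,0],"dr":[0,0,0]},{"travel":[0,0.4,0],"dr":[0,0,0]},{"travel":[0,0.55,0],"dr":[0,0,0]},{"travel":[0,0.6,0],"dr":[0,0,0]},{"travel":[0,0.6,0],"dr":[0,0,0]},{"travel":[0,0.6,0],"dr":[0,0,0]}]}}

```text
clock: 5.5
position: [0.6253, 0.0469, 0.1003]
orientation: [[0.437, -0.002, -0.9], [0.9, -0.001, 0.437], [-0.002, -1.0, 0.002]]
contact_force: [-5.7, -3.8, -5.1]
finger_gap: 0.0133
```

>>> {"api": "send_rows", "payload": {"hand": 0.45, "rows": [{"travel":[0,0,0],"dr":[0,0,0]},{"travel":[0,0,0],"dr":[0,0,0]},{"travel":[0,0,0],"dr":[0,0,0]},{"travel":[0,0,0],"dr":[0,0,0]},{"travel":[0,0,0],"dr":[0,0,0]},{"travel":[0,-3,0],"dr":[0,0,0]},{"travel":[0,-6,0],"dr":[0,0,0]},{"travel":[0,-9.5,0],"dr":[0,0,0]},{"travel":[0,-9.5,0],"dr":[0,0,0]}]}}

```text
clock: 6.4
position: [0.6298, 0.0472, 0.2009]
orientation: [[0.436, 0.011, -0.9], [0.9, -0.001, 0.436], [0.004, -1.0, -0.01]]
contact_force: [0.0, 1.1, -0.4]
finger_gap: 0.0417
```

Run:
```python
from h import *
import cv2
P=[0.54882111,0.11714356,-0.45089351]
s=r.observe();im=r.read_camera('wrist');w=wristcam(s);a=im[:,:,::-1];sc=r.read_camera('scene')[155:300,200:360,::-1]
print(s['clock'],s['position'],s['contact_force'],s['finger_gap'])
print('parked bar ends predicted (top)',proj(w,rig(P,[[.07,-.03,.127],[.13,-.03,.127]])), 'locked-height',proj(w,rig(P,[[.07,-.03,.116],[.13,-.03,.116]])))
b=cv2.resize(np.ascontiguousarray(sc),(424,384),interpolation=cv2.INTER_CUBIC)
cv2.imwrite('pics/c2.png',np.hstack([a[:, 100:476],b]))
# where to stand for the push
q=rig(P,[[0,-.118,0],[0,-.103,0],[0,.02,0]]);print(q)
R=s['orientation'];print('shift in tool axes now (cm)',((q-s['position'])@R*100).round(2))
```

```text
6.4 [0.62978257 0.04719291 0.20093101] [ 0.04743689  1.10587606 -0.42934074] 0.04173030807993641
parked bar ends predicted (top) [[253.53622485 156.33366323]
 [253.71634692 220.62698303]] locked-height [[253.60980308 154.16079276]
 [253.77911302 216.2844124 ]]
[[0.49740026 0.0109367  0.        ]
 [0.50393681 0.02443758 0.        ]
 [0.55753651 0.13514472 0.        ]]
shift in tool axes now (cm) [[-9.11 19.95 10.53]
 [-7.61 19.96 10.53]
 [ 4.69 20.01 10.53]]
```

View pics/c2.png

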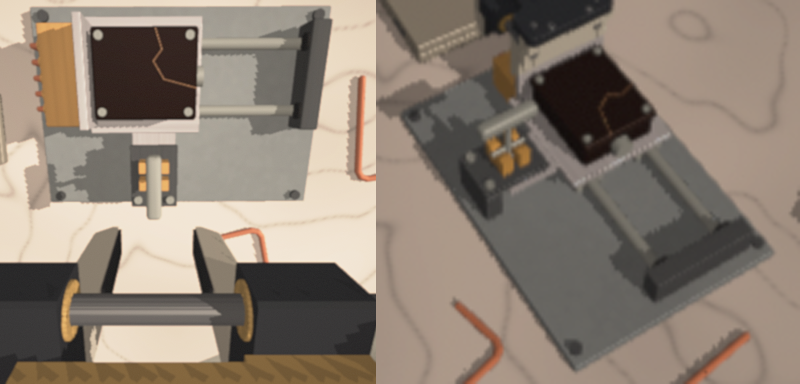

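The bar now lies across the rails at parked height, with ends near (254,155) and (254,218) in the left panel. I'll go behind the plate with the gripper shut.

>>> {"api": "send_rows", "payload": {"hand": 0, "rows": [{"travel":[-1,0,1],"dr":[0,1.5,0]},{"travel":[-2,0,2],"dr":[0,3,0]},{"travel":[-3,0,3],"dr":[0,4.5,0]},{"travel":[-4,0,4],"dr":[0,6,0]},{"travel":[-5,0,5],"dr":[0,7.5,0]},{"travel":[-6,0,6],"dr":[0,9,0]},{"travel":[-7,0,7],"dr":[0,10.5,0]},{"travel":[-8,0,8],"dr":[0,12,0]},{"travel":[-9,0,9],"dr":[0,13.5,0]},{"travel":[-9.3,0,10],"dr":[0,15,0]},{"travel":[-9.3,0,10.5],"dr":[0,16.5,0]},{"travel":[-9.3,0,10.5],"dr":[0,18,0]}]}}

```text
clock: 7.7
position: [0.4897, 0.0098, 0.1933]
orientation: [[0.898, -0.003, 0.441], [-0.441, 0.001, 0.898], [-0.003, -1.0, -0.001]]
contact_force: [0.1, 0.6, 0.8]
finger_gap: 0.0004
```

>>> {"api": "send_rows", "payload": {"rows": [{"travel":[0,0,0],"dr":[0,0,0]},{"travel":[0,0,0],"dr":[0,0,0]},{"travel":[0,0,0],"dr":[0,0,0]}]}}

```text
clock: 8.0
position: [0.4912, 0.0094, 0.1942]
orientation: [[0.901, -0.001, 0.434], [-0.434, 0.0, 0.901], [-0.001, -1.0, -0.0]]
contact_force: [-0.6, -0.5, 0.6]
finger_gap: 0.0003
```

Run:
```python
from h import *
import cv2
P=[0.54882111,0.11714356,-0.45089351]
s=r.observe();im=r.read_camera('wrist');a=im[:,:,::-1]
cv2.imwrite('pics/c3.png',a)
print(s['clock'],s['position'],s['finger_gap'],'rig:',rig([0,0,-P[2]],[s['position']-[P[0],P[1],0]]))
w=wristcam(s);print(proj(w,rig(P,[[-.05,-.096,.094],[.05,-.096,.094]])))
```

```text
8.0 [0.49117489 0.00941399 0.19422169] 0.00026999450957999405 rig: [[-0.00493964 -0.12208336  0.19422169]]
[[210.24701414 159.52280361]
 [314.61276168 159.80585326]]
```

View pics/c3.png

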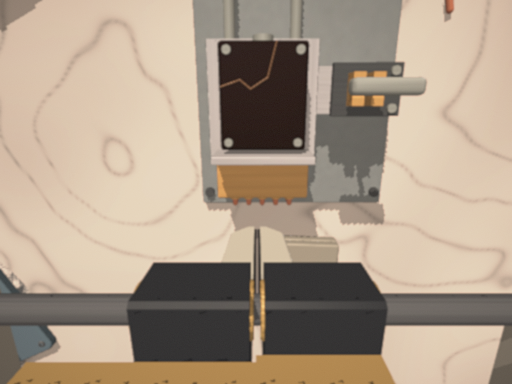

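The plate's top edge is at about row 159, columns 211-315, as predicted. Now descend behind it, then push.

>>> {"api": "send_rows", "payload": {"rows": [{"travel":[0.5,3,0],"dr":[0,0,0]},{"travel":[0.5,6,0],"dr":[0,0,0]},{"travel":[0.5,9,0],"dr":[0,0,0]},{"travel":[0.5,11.5,0],"dr":[0,0,0]},{"travel":[0.5,12.7,0],"dr":[0,0,0]},{"travel":[0.5,12.7,0],"dr":[0,0,0]},{"travel":[0.5,12.7,0],"dr":[0,0,0]}]}}

```text
clock: 8.75
position: [0.4966, 0.0071, 0.0686]
orientation: [[0.9, 0.001, 0.436], [-0.436, -0.0, 0.9], [0.001, -1.0, 0.0]]
contact_force: [-0.6, 0.5, 0.2]
finger_gap: 0.0003
```

>>> {"api": "send_rows", "payload": {"rows": [{"travel":[0,0,0.5],"dr":[0,0,0]},{"travel":[0,0,1],"dr":[0,0,0]},{"travel":[0,0,1.3],"dr":[0,0,0]},{"travel":[0,0,1.6],"dr":[0,0,0]},{"travel":[0,0,1.9],"dr":[0,0,0]},{"travel":[0,0,2.2],"dr":[0,0,0]},{"travel":[0,0,2.5],"dr":[0,0,0]},{"travel":[0,0,2.8],"dr":[0,0,0]}]}}

```text
clock: 9.55
position: [0.5084, 0.0324, 0.0679]
orientation: [[0.9, 0.0, 0.436], [-0.436, -0.0, 0.9], [0.0, -1.0, -0.0]]
contact_force: [0.0, -5.5, 3.2]
finger_gap: 0.0003
```

Contact made at about 5 N, and the sled is moving. Continue.

>>> {"api": "send_rows", "payload": {"rows": [{"travel":[0,0,0.5],"dr":[0,0,0]},{"travel":[0,0,1.1],"dr":[0,0,0]},{"travel":[0,0,1.8],"dr":[0,0,0]},{"travel":[0,0,2.5],"dr":[0,0,0]},{"travel":[0,0,3.2],"dr":[0,0,0]},{"travel":[0,0,3.9],"dr":[0,0,0]},{"travel":[0,0,4.6],"dr":[0,0,0]},{"travel":[0,0,5.3],"dr":[0,0,0]},{"travel":[0,0,6],"dr":[0,0,0]},{"travel":[0,0,6.7],"dr":[0,0,0]},{"travel":[0,0,7.3],"dr":[0,0,0]},{"travel":[0,0,7.8],"dr":[0,0,0]}]}}

```text
clock: 10.75
position: [0.5422, 0.1032, 0.0677]
orientation: [[0.9, -0.0, 0.436], [-0.436, 0.0, 0.9], [-0.0, -1.0, -0.0]]
contact_force: [-0.9, -4.3, 3.7]
finger_gap: 0.0007
```

>>> {"api": "send_rows", "payload": {"rows": [{"travel":[0,0,0.3],"dr":[0,0,0]},{"travel":[0,0,0.6],"dr":[0,0,0]},{"travel":[0,0,0.8],"dr":[0,0,0]},{"travel":[0,0,1.0],"dr":[0,0,0]},{"travel":[0,0,1.2],"dr":[0,0,0]},{"travel":[0,0,1.4],"dr":[0,0,0]},{"travel":[0,0,1.5],"dr":[0,0,0]}]}}

```text
clock: 11.45
position: [0.5485, 0.1163, 0.0677]
orientation: [[0.9, -0.001, 0.436], [-0.436, 0.0, 0.9], [-0.001, -1.0, -0.0]]
contact_force: [-2.7, -3.6, 1.7]
finger_gap: 0.0003
```

>>> {"api": "send_rows", "payload": {"rows": [{"travel":[0,0,0.1],"dr":[0,0,0]},{"travel":[0,0,0.2],"dr":[0,0,0]},{"travel":[0,0,0.3],"dr":[0,0,0]},{"travel":[0,0,0.4],"dr":[0,0,0]},{"travel":[0,0,0.5],"dr":[0,0,0]},{"travel":[0,0,0.6],"dr":[0,0,0]}]}}

```text
clock: 12.05
position: [0.549, 0.1175, 0.0676]
orientation: [[0.9, -0.005, 0.435], [-0.435, -0.007, 0.9], [-0.002, -1.0, -0.008]]
contact_force: [-9.9, -19.2, 7.5]
finger_gap: 0.0008
```

It stopped at 21 N, well above the 4 N friction. I'll back off, lift and look.

>>> {"api": "send_rows", "payload": {"rows": [{"travel":[0,0,-1],"dr":[0,0,0]},{"travel":[0,0,-3],"dr":[0,0,0]},{"travel":[0,0,-5],"dr":[0,0,0]},{"travel":[0,0,-5.5],"dr":[0,0,0]},{"travel":[0,-3,-6],"dr":[0,0,0]},{"travel":[0,-7,-6],"dr":[0,0,0]},{"travel":[0,-11,-6],"dr":[0,0,0]},{"travel":[0,-15,-6],"dr":[0,0,0]},{"travel":[0,-15,-6],"dr":[0,0,0]},{"travel":[0,-15,-6],"dr":[0,0,0]}]}}

```text
clock: 13.05
position: [0.5261, 0.0683, 0.2187]
orientation: [[0.9, 0.003, 0.436], [-0.436, 0.001, 0.9], [0.003, -1.0, 0.002]]
contact_force: [-1.0, -0.2, -0.9]
finger_gap: 0.0001
```

Run:
```python
from h import *
import cv2
P=[0.54882111,0.11714356,-0.45089351]
s=r.observe();a=r.read_camera('wrist')[:,:,::-1];w=wristcam(s)
sc=np.ascontiguousarray(r.read_camera('scene')[155:345,190:370,::-1]);b=cv2.resize(sc,(364,384),interpolation=cv2.INTER_CUBIC)
cv2.imwrite('pics/c4.png',np.hstack([a[:,76:],b])[:, :800])
print(s['clock'],s['position'],s['contact_force'])
print('plate front top edge if home',(proj(w,rig(P,[[-.05,.0145,.094],[.05,.0145,.094]]))-[76,0]).round(1),'parked bar ends top',(proj(w,rig(P,[[.07,-.03,.127],[.13,-.03,.127]]))-[76,0]).round(1),'stop inner edge',(proj(w,rig(P,[[0,.131,.046]]))-[76,0]).round(1))
```

```text
13.05 [0.52609811 0.06829354 0.21874845] [-1.01904841 -0.17810908 -0.86857877]
plate front top edge if home [[129.8 113.5]
 [230.1 113.6]] parked bar ends top [[254.9 163.8]
 [319.  163.8]] stop inner edge [[179.9  -3.5]]
```

View pics/c4.png

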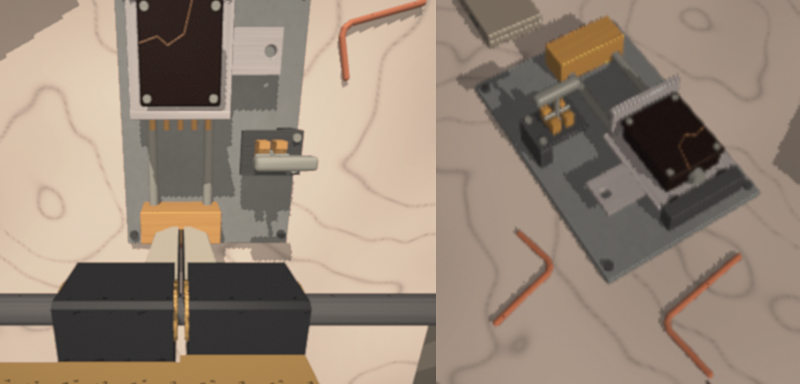

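Left panel: the plate edge is at row 113-118 (113.5 predicted for home), and the parked bar spans columns 255-318 at row 163. Right panel: the sled is against the end stop, the ear hole is empty, and the tubes and case look undisturbed. Handing in.

```bash
python3 -c "
from station import r
print(r.finish_job(),r.observe()['clock'])"
```

```text
the job is handed in; nothing more can be done
the job is handed in; nothing more can be done
```

The sled is unlocked and pushed home against the end stop, the plunger is parked, and the job is handed in at about 13 s on the robot's clock. I gripped the T-handle, lifted it 16.5 mm (about 13 N of spring force), turned it 90° and let it down into the rest notch. Then I pushed the sled along its rails with the gripper shut.

**Last checks:**
- **Plunger:** the handle settled about 11.4 mm above its locked height. The final pictures show the bar across the rails, within about 1 pixel of where a parked handle should appear.
- **Sled:** it stopped dead while I commanded 5 mm more, and the push force rose from 4–5 N to about 21 N. The plate edge was at row 113–118, against 113.5 predicted for home, so the picture confirms the position only to within a few millimetres.
- **Bystanders:** the two tubes and the calipers case look undisturbed in the pictures, but I judged this by eye only.
- **Robot:** it was clear of everything at the end, with a force reading of about 1 N, which is the sensor's noise.

**Disagreement:** the two-view measurement put the handle at 113 mm, against the stated 108 mm. I put this down to having picked points on the bar's top face, and gripped at 108 mm.

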